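# Stand the flat clay elephant edge-on in the slotted kiln setter

## Task

A flat clay elephant and a flat clay fish lean back on little wooden stands. Take the elephant off its stand, tip it upright and stand it on its feet in the slot of the fired-clay kiln setter, all the way down and let go. Leave the fish on its stand.

Things in the scene. Friction and masses are not known exactly. Their poses are not given: they have to be found in the camera images.
- elephant: Flat grey clay elephant, 51 mm tall, 68 long, 7 thick. Origin: mid-height, mid-length on its rear face; z = normal of the painted face (body spans z 0 to 7), x = up from feet (25 mm below origin) to back (25 above), to 5 deg. Starts leaning back 30 deg off vertical, painted side to the robot, on a fixed stand. Pinch its thickness at the top middle, tilted with it; draw it off along its plane.
- setter: Fixed fired-clay block 124 x 84 mm, 45 high, one open slot along its x in the middle of the top: 92 long, 18 wide, flaring to about 36 wide in the top 13 mm; slot floor at z = 6. Origin: centre of the underside, below the slot's middle; z up. Fingers do not fit in: with the feet well inside, let go and the piece slides down 1 to 2 cm, to stand 12 mm proud. Either face may be on either side.
- fish: Bystander: blue flat clay fish, 85 mm long, 36 tall, 7 thick, on a like stand; stays there. Origin: rear face; z = painted normal. A third stand is empty; they swap places, 14 cm apart or more. All stands: base 76 x 74 mm, piece's feet 26 mm above the table, two 8 mm wide prongs, 48 mm between centres, reach 38 mm up behind it, a lip 17 mm in front rises 6 mm.
There are look-alikes about, which are no part of the job. What is shaped like the elephant but yellow is not meant.

How it is judged (in metres and radians):
At the end, for the whole second after the job is handed in: The elephant rests on its feet in the slot: x axis within 0.5 rad of vertical, face within 0.5 rad of square to the slot, origin within 20 mm of the slot's middle lengthwise, 15 mm crosswise, and 20 to 40 mm above the setter's underside; fish moved less than 30 mm (x of elephant in the frame of setter between -0.02 and 0.02 m and y of elephant in the frame of setter between -0.015 and 0.015 m and z of elephant in the frame of setter between 0.02 and 0.04 m and angle between elephant's own x axis and vertical below 0.5 rad and angle between the z axis of elephant and the y axis of setter, either way round below 0.5 rad and linear speed of elephant below 0.03 m/s and distance of fish from where it was at the start of the episode below 0.03 m); the robot touches nothing.
It fails at once if the fish is knocked or taken off its stand (moved 30 mm) (distance of fish from where it was at the start of the episode above 0.03 m).
It also fails if it takes over 35 s, if anything falls off the work surface, if the arm or the gripper's body presses on something with over 40 N, if the wrist force passes 120 N, or if a joint passes its speed limit or range.

## Robot

A 6-joint arm with a two-finger parallel gripper is mounted at the origin on a cart in front of the work surface, level with it; the furniture and walls round the work are solid. World frame = base frame: x ahead of the robot, y to its left, z up, the work surface at z = 0. Lengths are in mm, angles in rad, forces in N, time in s.
With the tool pointing down it reaches from about 275 to 1000 mm from the base axis. Payload 8.4 kg.
Tool frame: the origin (TCP) lies at the very end of the fingers, on their centre line; the grasp point (between the pads) lies 19 mm behind it; z points along the fingers, y is the direction in which the jaws open and shut (so a half turn about z gives the same grasp; the last joint's range is limited). The gripper opens to 85 mm and grips with 20 to 120 N. Pads are 22 mm wide; open, the fingers measure 114 mm over their backs; the gripper's body (76 mm by 85 mm) begins 54 mm behind the grasp point. The pads swing forward as they close: fully open they stand 13 mm farther back than shut.
Start: joints at [1.12, 0.353, 1.633, -0, 1.155, -0.002], TCP at [271.177, 563.108, 231.281] pointing down, gripper open.
Joint ranges: [-2.63, 2.63], [-0.92, 2.1], [0.06, 2.66], [-1.3, 4.44], [0, 2.69], [-3.02, 3.02]. Speed limits (rad/s): [2.22, 2.22, 2.79, 3.14, 3.14, 3.14].

## Interface

Orientations are given as [roll, pitch, yaw] about the fixed x, y, z axes, in that order (R = Rz(yaw) Ry(pitch) Rx(roll)).
In Python, from rig import sense, grab_frame, sign_off, masks_of gives the robot as it stands. The module is installed in compiled form; this text tells all that it offers.
- The arm moves only by the shell command python3 -m inch 'ROWS' [FORCE]. ROWS is JSON, a list of rows, each an object of numbers: "gripper": the finger opening in m, from 0 to 0.0854; "tx", "ty", "tz": the shift along the tool's x, y, z in m; "spin": the turn about the tool's z in degrees. In form: [{"gripper": .., "tx": .., "ty": .., "tz": .., "spin": ..}, ...]. A call has exactly 8 rows; each row shifts and turns the commanded pose from where the row before left it, along the tool's axes as they then stand; what a row does not reach is not made up. A row lasts 1/10 s, in which the tool goes at most 50 mm and 8.59 degrees, less where a joint would pass 70% of its speed; a pose out of reach is approached as far as the arm can. A call is refused whole if a number of a shift passes 0.05 or a number of a turn 8.59, either way. A call with a gripper value outside its range is refused whole. The fingers move at their own pace and stop on an object; FORCE is the grip in N (left out, the last holds). Time passes only in rows, so rows that do not move let the fingers close, or fill a call up. It gives the time, the measured TCP pose, the force and the opening at its end, in the units of the state.
- sense(): the state, without advancing time (a new reading comes with each control period).
- grab_frame(name): name is "side" or "top"; returns a dict with "pixels" (384x512x3 uint8, red, green, blue), "K" (3x3 intrinsics, pixels), "k1" (the pictures are not rectified: a ray, as slopes to the right and down, at radius r is drawn at 1 + k1 r^2 times it, then the intrinsics apply), "extrinsics" (4x4, takes a point from camera to world coordinates). Camera axes: x right, y down, z forward; pixel columns grow to the right and rows downward; lengths in mm; the calibration is good to about 2 mm. A picture is of the moment at which its call begins. There is no depth.
- sign_off(): hands the job in, once; it reports no verdict.
Trained networks look in the newest picture that a camera, given by its name, has taken for a name from the list of things; names that differ only in an ending like _2 or _b are one class to them, and where a whole thing is asked for, a point or a joint stands for the part that bears it (a point fixed in the world has none). Each returns a list of dicts, best first, with "conf" (0 to 1); they miss things now and then, are a little off and sometimes report something else, mostly with a low value. They report only what shows in the picture. A call takes as long as a camera call. They do not tell look-alikes from the thing itself.
- masks_of(camera, target): "pixels" (384x512 bool, what is visible of it) and "centre" ([row, column] in pixels, amid what is visible of it).
The state is a dict: "clock": time; "qpos": joint angles; "qvel": joint speeds; "joint_efforts": joint torques, N m; "eef_pos": TCP position; "tcp_rot": TCP orientation; "contact_force": force on the tool from outside, world axes, zero at the start; "wrist_torque": the same for the moment, N m; "opening": opening from 0.0 (shut) to 1.0 (fully open).
Only numpy, scipy, OpenCV 4.12 (cv2) and the standard library are available. Lean on these libraries where they do the work, as an engineer would, in place of code of your own. Each camera call takes 0.05 s, during which the arm holds its last target.

## Working session

There is one attempt and no reset: what is moved stays moved. The work goes in short steps, Python scripts to look and compute and a shell command to move; the robot and the scene stay as the last step left them, time stands still between calls to the robot, and variables do not carry over. Pictures are saved under pics/ and viewed, and the job is handed in when it is done.

```bash
mkdir -p pics; ls; python3 - <<'E'
from rig import *
import cv2,json
print(sense())
for n in ("side","top"):
    f=grab_frame(n); cv2.imwrite(f"pics/{n}0.png",f["pixels"][:,:,::-1])
    print(n,f["K"],f["k1"],f["extrinsics"])
    for t in ("elephant","setter","fish"):
        for m in masks_of(n,t): print(t,round(m["conf"],2),m["centre"],m["pixels"].sum())
print(sense()["clock"])
E
```

```text
pics
{'clock': 0.0, 'qpos': array([ 1.11956616e+00,  3.53628563e-01,  1.63417157e+00,  9.05259395e-06,
        1.15521189e+00, -2.38704605e-03]), 'qvel': array([-0.00144434, -0.00178235, -0.00186274, -0.00074942, -0.00116163,
        0.00048118]), 'joint_efforts': array([ 5.61619905e-03, -6.05250263e+01, -3.42072165e+01,  3.83500719e-04,
        9.26475768e-03,  6.51742630e-05]), 'eef_pos': array([270.97373364, 562.64714791, 230.5579053 ]), 'tcp_rot': array([-3.14017331e+00, -1.16649157e-05,  2.69274587e+00]), 'contact_force': array([ 0.55219155, -0.37469832,  0.17930668]), 'wrist_torque': array([-0.03704185, -0.00728079, -0.00533988]), 'opening': 0.997160858620572}
side [[455.28337668   0.         263.21386856]
 [  0.         455.28337668 190.85417364]
 [  0.           0.           1.        ]] -0.14441561129309374 [[ 8.49083449e-01 -1.95674759e-01  4.90681858e-01 -1.19103265e+02]
 [-5.28159813e-01 -2.96478438e-01  7.95705817e-01 -8.80788406e+02]
 [-1.02229533e-02 -9.34779078e-01 -3.55082479e-01  4.89619488e+02]
 [ 0.00000000e+00  0.00000000e+00  0.00000000e+00  1.00000000e+00]]
elephant 0.61 [219.7, 223.3] 208
elephant 0.58 [212.8, 298.3] 326
setter 0.66 [172.7, 248.1] 786
fish 0.75 [235.0, 343.4] 352
top [[357.61648754   0.         254.50507622]
 [  0.         357.61648754 188.86853333]
 [  0.           0.           1.        ]] 0.010134842142418169 [[-1.08572165e-02 -9.81768765e-01  1.89768838e-01  2.94812735e+02]
 [-9.99814284e-01  1.36804587e-02  1.35736036e-02  6.63727112e+01]
 [-1.59222648e-02 -1.89586224e-01 -9.81734967e-01  9.02839590e+02]
 [ 0.00000000e+00  0.00000000e+00  0.00000000e+00  1.00000000e+00]]
elephant 0.8 [230.4, 248.5] 357
elephant 0.65 [179.0, 310.2] 354
setter 0.72 [153.0, 170.0] 1676
fish 0.56 [173.1, 375.4] 290
0.4
```

View pics/side0.png

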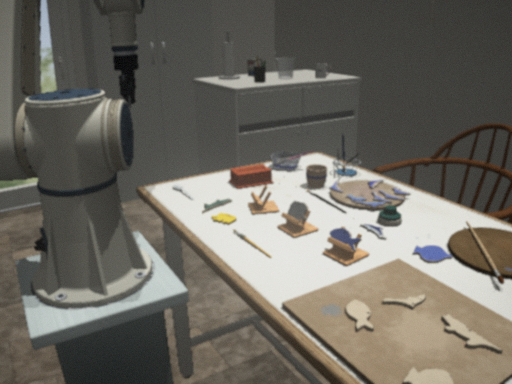

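View pics/top0.png

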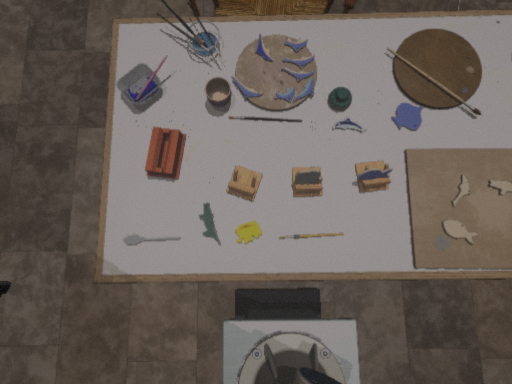

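```bash
python3 - <<'E'
import cv2,numpy as np
a=cv2.imread("pics/side0.png")[130:280,180:390]; b=cv2.imread("pics/top0.png")[110:260,110:400]
cv2.imwrite("pics/s_c.png",cv2.resize(a,None,fx=3.6,fy=3.6,interpolation=cv2.INTER_CUBIC))
cv2.imwrite("pics/t_c.png",cv2.resize(b,None,fx=2.7,fy=2.7,interpolation=cv2.INTER_CUBIC))
E
```

```text
(no output)
```

View pics/s_c.png

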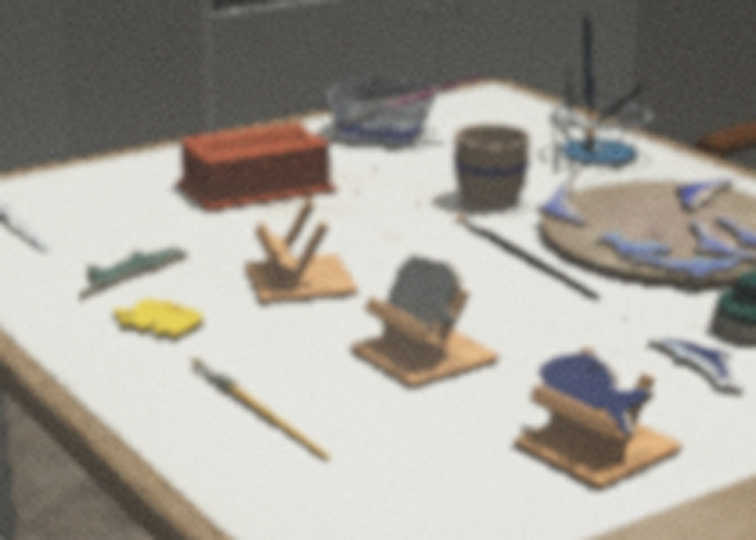

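View pics/t_c.png

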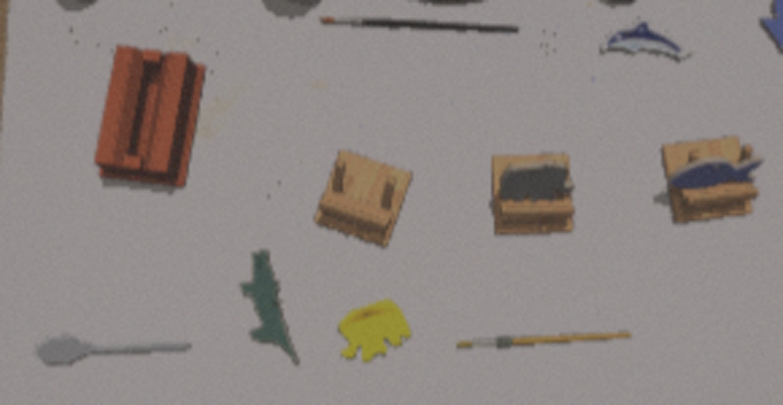

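```bash
cat > h.py <<'E'
import numpy as np,cv2
from rig import *
def proj(f,P):
    E=np.linalg.inv(f["extrinsics"]);P=np.atleast_2d(P).astype(float)
    c=P@E[:3,:3].T+E[:3,3]; s=c[:,:2]/c[:,2:]; r2=(s**2).sum(1,keepdims=True)
    s=s*(1+f["k1"]*r2); return s@np.diag([f["K"][0,0],f["K"][1,1]])+f["K"][:2,2]
def ray(f,uv,z):
    uv=np.atleast_2d(uv).astype(float); d=(uv-f["K"][:2,2])/f["K"][0,0]; s=d.copy()
    for _ in range(20): s=d/(1+f["k1"]*(s**2).sum(1,keepdims=True))
    v=np.c_[s,np.ones(len(s))]@f["extrinsics"][:3,:3].T; o=f["extrinsics"][:3,3]
    return o+v*((z-o[2])/v[:,2])[:,None]
def rast(f,P,S=4):
    h=cv2.convexHull((proj(f,P)*S+S/2-.5).astype(np.float32)); m=np.zeros((384*S,512*S),np.uint8)
    cv2.fillConvexPoly(m,h.round().astype(np.int32),1)
    return cv2.resize(m.astype(np.float32),(512,384),interpolation=cv2.INTER_AREA)
E
python3 - <<'E'
from h import *
from scipy.optimize import minimize
import pickle
F={n:grab_frame(n) for n in("side","top")}; pickle.dump(F,open("F.pkl","wb"))
M={}
for n in F:
    im=F[n]["pixels"].astype(float)
    for t in("elephant","setter","fish"):
        for m in masks_of(n,t):
            p=m["pixels"]; print(n,t,round(m["conf"],2),m["centre"],p.sum(),im[p].mean(0).round())
            M.setdefault((n,t),[]).append(p)
pickle.dump(M,open("M.pkl","wb"))
for n,c in (("top",(179,310)),("top",(230,248)),("top",(173,375))):
    print(n,c,ray(F[n],c[::-1],50).round())
def box(x,y,a):
    P=np.array([[i*62,j*42,k] for i in(-1,1) for j in(-1,1) for k in(0,45)],float)
    R=np.array([[np.cos(a),-np.sin(a),0],[np.sin(a),np.cos(a),0],[0,0,1]]); return P@R.T+[x,y,0]
def cost(p,cams=("side","top")):
    s=0
    for n in cams:
        r=rast(F[n],box(p[0],p[1],p[2])); s+=np.abs(r-M[n,"setter"][0]).sum()/M[n,"setter"][0].sum()
    return s
x0=ray(F["top"],(170,153),30)[0]; print(x0)
for cams in(("side","top"),("top",),("side",)):
    b=min((minimize(cost,[x0[0],x0[1],a],args=(cams,),method="Nelder-Mead",options=dict(initial_simplex=[[x0[0],x0[1],a],[x0[0]+15,x0[1],a],[x0[0],x0[1]+15,a],[x0[0],x0[1],a+.2]])) for a in(-.2,0,.2)),key=lambda r:r.fun)
    print(cams,b.x.round(3),b.fun)
E
```

```text
side elephant 0.67 [217.8, 222.5] 207 [203. 187. 104.]
side elephant 0.53 [214.3, 299.8] 334 [119. 117. 111.]
side setter 0.8 [174.2, 249.6] 782 [119.  79.  65.]
side fish 0.68 [237.5, 345.5] 350 [ 99. 100. 118.]
top elephant 0.9 [230.3, 250.0] 400 [147. 138.  58.]
top elephant 0.85 [180.3, 306.3] 350 [83. 77. 72.]
top setter 0.77 [152.9, 165.3] 1680 [104.  65.  53.]
top fish 0.56 [153.0, 165.7] 1653 [104.  64.  53.]
top fish 0.52 [172.8, 376.7] 280 [82. 78. 85.]
top (179, 310) [[482. -57.  50.]]
top (230, 248) [[360.  95.  50.]]
top (173, 375) [[ 495. -216.   50.]]
[559.43670501 292.37264023  30.        ]
('side', 'top') [ 5.65157e+02  3.05912e+02 -1.91000e-01] 0.37305691298258437
('top',) [ 5.62845e+02  3.05208e+02 -8.50000e-02] 0.14661458333333333
('side',) [ 5.69484e+02  3.08236e+02 -4.21000e-01] 0.15561061381074168
```

```bash
cat > fit.py <<'E'
from h import *
import pickle
from scipy.optimize import minimize
F=pickle.load(open("F.pkl","rb"))
C={}
for n,(r0,r1,c0,c1) in (("side",(155,200,220,280)),("top",(115,190,135,195))):
    im=cv2.GaussianBlur(F[n]["pixels"],(3,3),0).astype(float); m=np.zeros((384,512),bool)
    m[r0:r1,c0:c1]=(im[...,0]>1.35*im[...,2])[r0:r1,c0:c1]
    m=cv2.morphologyEx(m.astype(np.uint8),cv2.MORPH_CLOSE,np.ones((5,5)))
    m=cv2.morphologyEx(m,cv2.MORPH_OPEN,np.ones((3,3))); C[n]=m; print(n,m.sum())
def R(a): return np.array([[np.cos(a),-np.sin(a),0],[np.sin(a),np.cos(a),0],[0,0,1]])
def box(x,y,a):
    P=np.array([[i*62,j*42,k] for i in(-1,1) for j in(-1,1) for k in(0,45)],float); return P@R(a).T+[x,y,0]
def cost(p,cams): return sum(np.abs(rast(F[n],box(*p))-C[n]).sum()/C[n].sum() for n in cams)
for cams in(("side","top"),("top",),("side",)):
    bs=[minimize(cost,[560,292,a],args=(cams,),method="Nelder-Mead",options=dict(initial_simplex=[[560,292,a],[575,292,a],[560,307,a],[560,292,a+.15]])) for a in(-.35,-.2,-.05,.1)]
    b=min(bs,key=lambda r:r.fun); print(cams,b.x.round(3),round(b.fun,3))
    if len(cams)==2: p=b.x
print(p)
for n,(r0,r1,c0,c1) in (("side",(145,205,210,290)),("top",(115,190,130,205))):
    S=7; im=cv2.resize(F[n]["pixels"][r0:r1,c0:c1,::-1],None,fx=S,fy=S,interpolation=cv2.INTER_CUBIC)
    def dr(P,col): cv2.polylines(im,[((proj(F[n],P@R(p[2]).T+[p[0],p[1],0])-[c0,r0]+.5)*S).round().astype(np.int32)],True,col,1)
    for z in(0,45): dr(np.array([[62,42,z],[62,-42,z],[-62,-42,z],[-62,42,z]]),(0,255,0))
    dr(np.array([[46,18,45],[46,-18,45],[-46,-18,45],[-46,18,45]]),(255,255,0))
    cv2.imwrite(f"pics/set_{n}.png",im)
E
python3 fit.py
```

```text
side 843
top 1642
('side', 'top') [ 5.64006e+02  3.09864e+02 -1.72000e-01] 0.402
('top',) [ 5.61777e+02  3.04586e+02 -9.50000e-02] 0.173
('side',) [ 5.70411e+02  3.16158e+02 -4.77000e-01] 0.17
[ 5.64006313e+02  3.09864030e+02 -1.71942970e-01]
```

```bash
python3 - <<'E'
import cv2,numpy as np
a=cv2.imread("pics/set_side.png");b=cv2.imread("pics/set_top.png")
h=max(a.shape[0],b.shape[0]);o=np.zeros((h,a.shape[1]+b.shape[1],3),np.uint8);o[:a.shape[0],:a.shape[1]]=a;o[:b.shape[0],a.shape[1]:]=b
cv2.imwrite("pics/set_both.png",cv2.resize(o,None,fx=.73,fy=.73))
E
```

```text
(no output)
```

View pics/set_both.png

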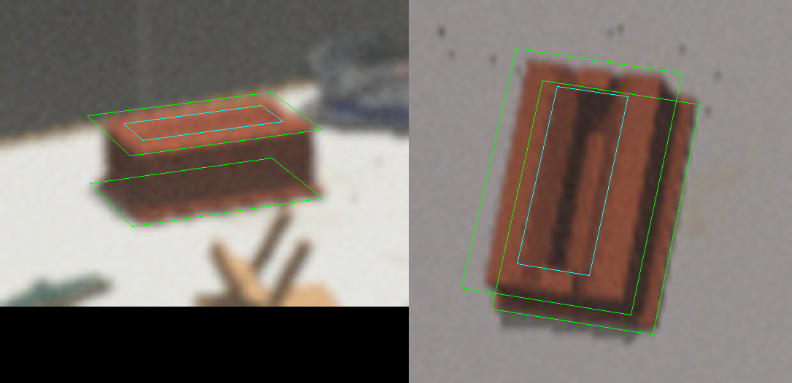

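```bash
cat > fit2.py <<'E'
exec(open("fit.py").read().split("for cams")[0])
def sh(p):
    x,y,a,ix,iy=p; q=lambda u,v,zs:np.array([[i*u,j*v,k] for i in(-1,1) for j in(-1,1) for k in zs],float)@R(a).T+[x,y,0]
    return q(62,42,(0,6)),q(62-ix,42-iy,(6,45))
def cost(p,cams): return sum(np.abs(np.maximum(*[rast(F[n],b) for b in sh(p)])-C[n]).sum()/C[n].sum() for n in cams)
best=None
for cams in(("side","top"),("top",),("side",)):
    b=min((minimize(cost,[560,297,a,7,7],args=(cams,),method="Nelder-Mead",options=dict(maxiter=600,initial_simplex=np.array([560,297,a,7,7])+np.vstack([np.zeros(5),np.diag([12,12,.12,4,4])]))) for a in(-.3,-.2,-.1)),key=lambda r:r.fun)
    print(cams,b.x.round(3),round(b.fun,3))
    if len(cams)==2: p=b.x
ims=[]
for n,(r0,r1,c0,c1) in (("side",(145,205,210,290)),("top",(115,190,130,205))):
    S=5; im=cv2.resize(F[n]["pixels"][r0:r1,c0:c1,::-1],None,fx=S,fy=S,interpolation=cv2.INTER_CUBIC)
    def dr(P,col): cv2.polylines(im,[((proj(F[n],P@R(p[2]).T+[p[0],p[1],0])-[c0,r0]+.5)*S).round().astype(np.int32)],True,col,1)
    for z,i in((0,0),(45,1)): dr(np.array([[62,42,z],[62,-42,z],[-62,-42,z],[-62,42,z]])-i*np.array([[1,1,0],[1,-1,0],[-1,-1,0],[-1,1,0]])*[p[3],p[4],0],(0,255,0))
    dr(np.array([[46,18,45],[46,-18,45],[-46,-18,45],[-46,18,45]]),(255,255,0))
    o=np.zeros((375,400,3),np.uint8); o[:im.shape[0],:im.shape[1]]=im; ims.append(o)
cv2.imwrite(f"pics/set2.png",np.hstack(ims))
E
python3 fit2.py
```

```text
side 843
top 1642
('side', 'top') [ 5.67463e+02  3.10833e+02 -1.58000e-01  8.29500e+00  9.28500e+00] 0.178
('top',) [ 5.66083e+02  3.10240e+02 -1.31000e-01  5.87900e+00  9.23000e+00] 0.031
('side',) [ 5.71471e+02  3.16811e+02 -1.30000e-01  1.10920e+01  6.04300e+00] 0.103
```

View pics/set2.png

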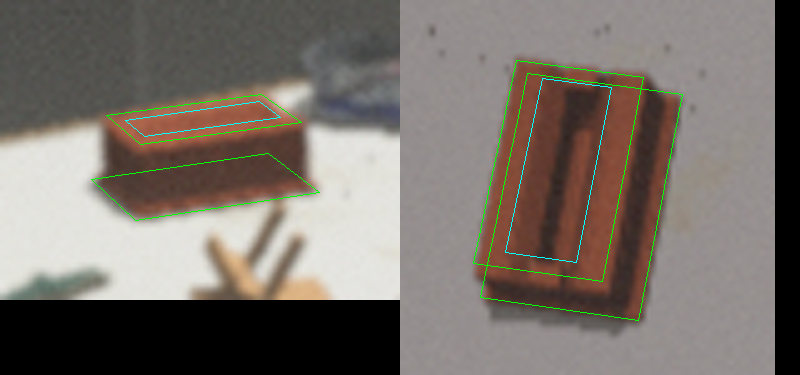

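```bash
cat > el.py <<'E'
from h import *
import pickle,sys
F=pickle.load(open("F.pkl","rb"));M=pickle.load(open("M.pkl","rb"))
# params: feet-mid rear xy, yaw of painted normal's horizontal dir (pi = towards -x)
def slab(x,y,a,lean=np.pi/6,fz=26,L=68,H=51,T=7):
    n=np.array([np.cos(a),np.sin(a),0]); up=np.cos(lean)*np.array([0,0,1.])-np.sin(lean)*n; nn=np.cos(lean)*n+np.sin(lean)*np.array([0,0,1.]); l=np.cross(up,nn)
    o=np.array([x,y,fz+0.])
    return np.array([o+i*l*L/2+k*up*H+t*nn*T for i in(-1,1) for k in(0,1) for t in(0,1)])
if __name__=="__main__":
    from scipy.optimize import minimize
    C={}
    for n,i,(r0,r1,c0,c1) in(("side",1,(190,240,275,325)),("top",1,(162,200,288,326))):
        m=M[n,"elephant"]; m=[q for q in m if q[r0:r1,c0:c1].sum()>100][0]; C[n]=m
        print(n,np.argwhere(m).min(0),np.argwhere(m).max(0))
    def cost(p,cams): return sum(np.abs(rast(F[n],slab(*p[:3]))-C[n]).sum()/C[n].sum() for n in cams)
    res={}
    for cams in(("side","top"),("top",),("side",)):
        b=min((minimize(cost,[470,-60,a],args=(cams,),method="Nelder-Mead",options=dict(initial_simplex=np.array([470,-60,a])+np.vstack([np.zeros(3),np.diag([12,12,.12])]))) for a in(3.,3.14,3.3)),key=lambda r:r.fun)
        print(cams,b.x.round(3),round(b.fun,3)); res[cams]=b.x
    ims=[]
    for n,(r0,r1,c0,c1) in (("side",(190,245,265,335)),("top",(155,210,275,345))):
        S=5; im=cv2.resize(F[n]["pixels"][r0:r1,c0:c1,::-1],None,fx=S,fy=S,interpolation=cv2.INTER_CUBIC); raw=im.copy()
        for c,col in((("side","top"),(0,255,0)),(("top",),(255,255,0)),(("side",),(0,0,255))):
            P=slab(*res[c]); q=((proj(F[n],P)-[c0,r0]+.5)*S).round().astype(np.int32)
            for t in(0,1): cv2.polylines(im,[q[[t,2+t,6+t,4+t]]],True,col,1)
        ims.append(np.vstack([raw,im]))
    cv2.imwrite("pics/el1.png",np.hstack(ims))
E
python3 el.py
```

```text
side [200 287] [220 308]
top [169 294] [184 322]
('side', 'top') [478.665 -52.503   3.022] 0.634
('top',) [479.816 -55.613   3.364] 0.342
('side',) [483.054 -47.11    2.978] 0.243
```

View pics/el1.png

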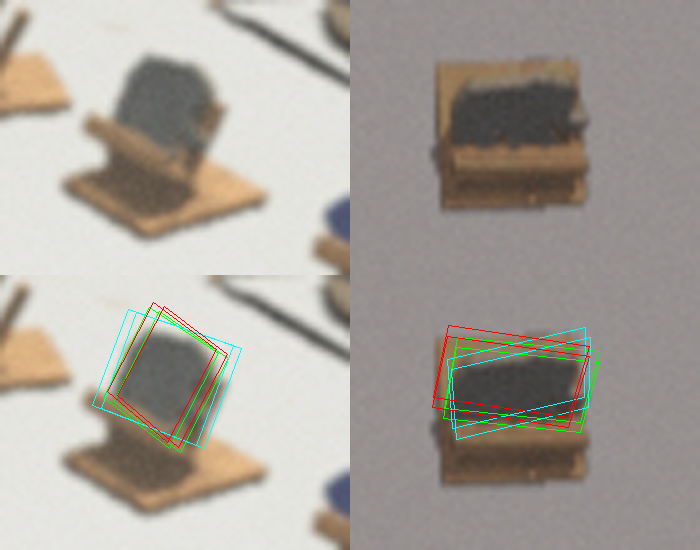

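```bash
python3 - <<'E'
from h import *
import pickle
F=pickle.load(open("F.pkl","rb"));f=F["top"];s=F["side"]
print("base top cam z8",ray(f,[(292,167),(321.5,167),(322,196.5),(293,196.5)],8).round(1))
print("base side cam z0..",ray(s,[(278,227),(295,237.6),(318.4,229.4)],4).round(1))
print("top edge",ray(f,[(297,173),(308.5,171),(320,170.5)],71).round(1))
print("side top of back", ray(s,[(296,201),(302,202),(307,205)],71).round(1))
# upscaled views
for n,(r0,r1,c0,c1) in (("side",(192,242,270,330)),("top",(160,200,285,330))):
    g=np.mean([grab_frame(n)["pixels"].astype(float) for _ in range(3)],0).astype(np.uint8)
    im=cv2.resize(g[r0:r1,c0:c1,::-1],None,fx=12,fy=12,interpolation=cv2.INTER_CUBIC)
    for k in range(0,c1-c0,10): cv2.putText(im,str(c0+k),(k*12,10),0,.4,(0,0,255),1)
    for k in range(0,r1-r0,10): cv2.putText(im,str(r0+k),(0,k*12+6),0,.4,(0,0,255),1)
    cv2.imwrite(f"pics/elz_{n}.png",im)
E
```

```text
base top cam z8 [[523.8 -18.4   8. ]
 [522.6 -94.1   8. ]
 [445.7 -91.8   8. ]
 [446.7 -18.6   8. ]]
base side cam z0.. [[449.  -27.6   4. ]
 [450.3 -98.4   4. ]
 [524.3 -93.6   4. ]]
top edge [[492.7 -23.9  71. ]
 [497.2 -51.4  71. ]
 [498.  -78.8  71. ]]
side top of back [[489.4 -46.1  71. ]
 [497.8 -59.4  71. ]
 [496.5 -81.3  71. ]]
```

View pics/elz_side.png

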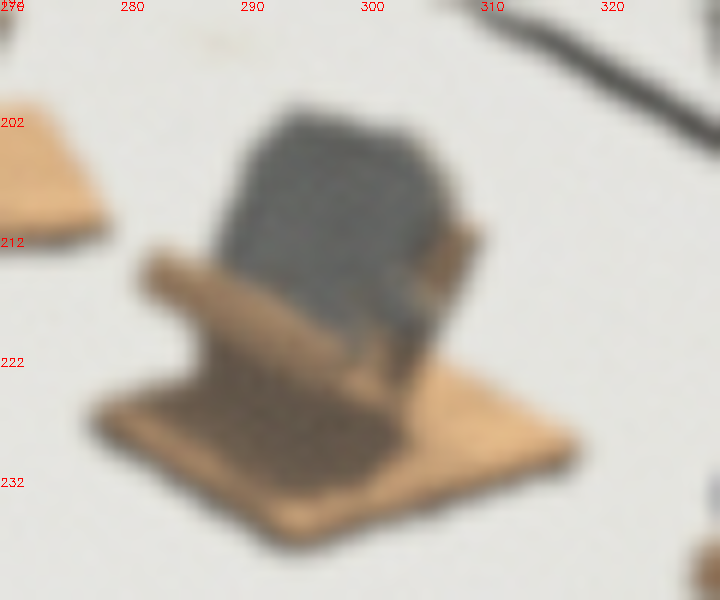

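View pics/elz_top.png

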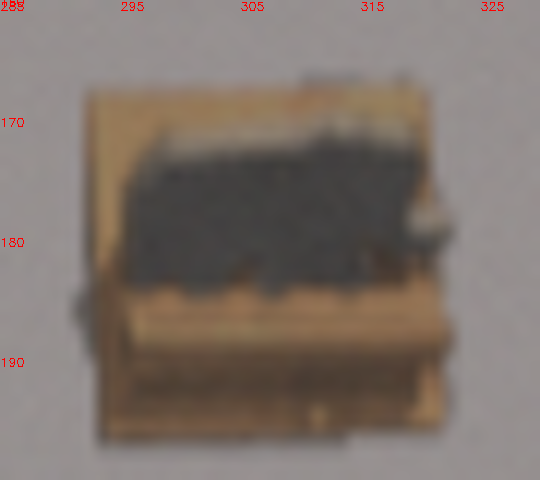

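Candidates for the elephant, in the top view as (row, column): grey one leaning on the middle stand at (179,310), and a yellow one lying on the table at (230,249), which is a look-alike. The blue fish is on the stand at (173,376), and another blue fish lies flat at (115,408). The close crop shows the (179,310) piece is grey and leaning on a stand, so I choose that one. The setter's slot is at (153,166).

The moves can't tilt the tool, so I'll close vertical pads between the prongs and let the pinch tip the piece upright.

```bash
python3 -m inch '[{"gripper":0.085,"tx":0,"ty":0,"tz":0,"spin":8.1},{"gripper":0.085,"tx":0,"ty":0,"tz":0,"spin":8.1},{"gripper":0.085,"tx":0,"ty":0,"tz":0,"spin":8.1},{"gripper":0.085,"tx":0,"ty":0,"tz":0,"spin":8.1},{"gripper":0.085,"tx":0,"ty":0,"tz":0,"spin":8.1},{"gripper":0.085,"tx":0,"ty":0,"tz":0,"spin":8.1},{"gripper":0.085,"tx":0,"ty":0,"tz":0,"spin":8.1},{"gripper":0.085,"tx":0,"ty":0,"tz":0,"spin":8.1}]' 40
```

```text
clock: 1.9
eef_pos: [271.2, 563.1, 231.3]
tcp_rot: [-3.142, 0.0, 1.556]
contact_force: [-0.4, -0.6, -0.0]
opening: 0.994
```

```bash
python3 -m inch '[{"gripper":0.085,"tx":-0.038,"ty":0.013,"tz":0,"spin":0},{"gripper":0.085,"tx":-0.038,"ty":0.013,"tz":0,"spin":0},{"gripper":0.085,"tx":-0.038,"ty":0.013,"tz":0,"spin":0},{"gripper":0.085,"tx":-0.038,"ty":0.013,"tz":0,"spin":0},{"gripper":0.085,"tx":-0.038,"ty":0.013,"tz":0,"spin":0},{"gripper":0.085,"tx":-0.038,"ty":0.013,"tz":0,"spin":0},{"gripper":0.085,"tx":-0.038,"ty":0.013,"tz":0,"spin":0},{"gripper":0.085,"tx":-0.038,"ty":0.013,"tz":0,"spin":0}]'
python3 -m inch '[{"gripper":0.085,"tx":-0.038,"ty":0.013,"tz":0,"spin":0},{"gripper":0.085,"tx":-0.038,"ty":0.013,"tz":0,"spin":0},{"gripper":0.085,"tx":-0.038,"ty":0.013,"tz":0,"spin":0},{"gripper":0.085,"tx":-0.038,"ty":0.013,"tz":0.02,"spin":0},{"gripper":0.085,"tx":-0.038,"ty":0.013,"tz":0.02,"spin":0},{"gripper":0.085,"tx":-0.038,"ty":0.013,"tz":0.02,"spin":0},{"gripper":0.085,"tx":-0.038,"ty":0.013,"tz":0.02,"spin":0},{"gripper":0.085,"tx":-0.038,"ty":0.013,"tz":0.02,"spin":0}]'
```

```text
clock: 2.7
eef_pos: [372.8, 256.8, 231.5]
tcp_rot: [3.141, -0.0, 1.562]
contact_force: [0.5, -0.2, 0.3]
opening: 0.992
clock: 3.5
eef_pos: [474.2, -48.5, 130.8]
tcp_rot: [3.141, 0.0, 1.562]
contact_force: [0.9, -0.0, -0.2]
opening: 0.997
```

Now above the stand. I'll look, and overlay the expected finger positions.

```bash
cat > look.py <<'E'
from h import *
import sys
tag,u0,v0=sys.argv[1],0,0
boxes={"side":tuple(map(int,sys.argv[2].split(","))),"top":tuple(map(int,sys.argv[3].split(",")))}
pts=[tuple(map(float,a.split(","))) for a in sys.argv[4:]]
ims=[]
for n,(r0,r1,c0,c1) in boxes.items():
    f=grab_frame(n); S=395/(c1-c0); S=min(S,580/(r1-r0))
    im=cv2.resize(f["pixels"][r0:r1,c0:c1,::-1],None,fx=S,fy=S,interpolation=cv2.INTER_CUBIC)
    for p in pts:
        q=(proj(f,p)[0]-[c0,r0]+.5)*S; cv2.circle(im,(int(q[0]),int(q[1])),3,(0,255,0),-1)
    o=np.zeros((580,395,3),np.uint8); o[:im.shape[0],:min(395,im.shape[1])]=im[:580,:395]; ims.append(o)
o=np.hstack(ims); h=max(np.argwhere(o.any((1,2))))[0]+1
cv2.imwrite(f"pics/{tag}.png",o[:h])
s=sense(); print(s["clock"],s["eef_pos"].round(1),s["tcp_rot"].round(4),s["opening"].round(3),s["contact_force"].round(1))
E
python3 look.py a1 130,250,250,340 140,220,270,350 474,-48.5,130.8 471,-54,50
```

```text
Traceback (most recent call last):
  File "look.py", line 15, in <module>
    s=sense(); print(s["clock"],s["eef_pos"].round(1),s["tcp_rot"].round(4),s["opening"].round(3),s["contact_force"].round(1))
                                                                            ^^^^^^^^^^^^^^^^^^
AttributeError: 'float' object has no attribute 'round'
```

View pics/a1.png

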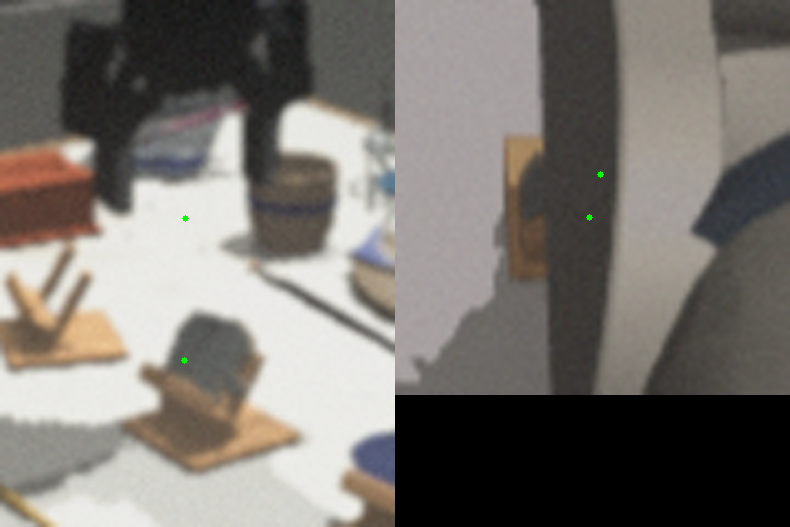

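```bash
sed -i 's/s\["opening"\].round(3)/round(float(s["opening"]),3)/' look.py; python3 look.py a2 190,245,270,330 140,220,270,350 496,-30,72 496,-54,72 496,-80,72 470,-54,27 470,-30,27 470,-78,27
```

```text
3.7 [473.4 -47.4 130.9] [-3.1403e+00 -3.0000e-04  1.5594e+00] 0.998 [-1.   0.4  0. ]
```

View pics/a2.png

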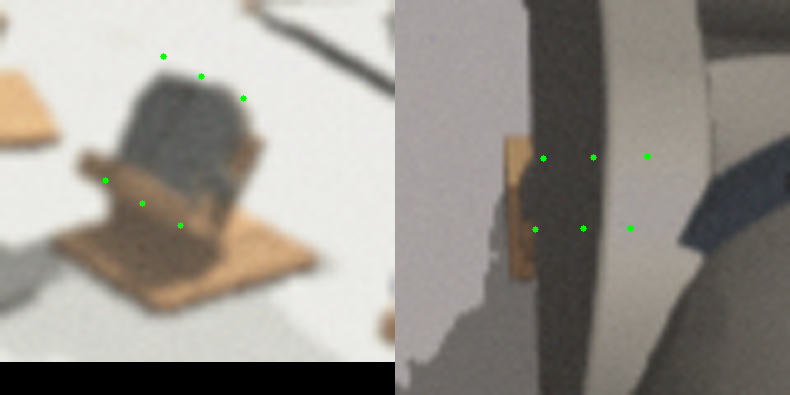

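```bash
python3 -m inch '[{"gripper":0.085,"tx":-0.004,"ty":-0.002,"tz":0,"spin":0},{"gripper":0.085,"tx":-0.004,"ty":-0.002,"tz":0.01,"spin":0},{"gripper":0.085,"tx":0,"ty":0,"tz":0.015,"spin":0},{"gripper":0.085,"tx":0,"ty":0,"tz":0.015,"spin":0},{"gripper":0.085,"tx":0,"ty":0,"tz":0.015,"spin":0},{"gripper":0.085,"tx":0,"ty":0,"tz":0.012,"spin":0},{"gripper":0.085,"tx":0,"ty":0,"tz":0.012,"spin":0},{"gripper":0.085,"tx":0,"ty":0,"tz":0,"spin":0}]' 30
python3 look.py a3 180,245,265,335 140,220,270,350
```

```text
clock: 4.5
eef_pos: [468.6, -54.3, 51.0]
tcp_rot: [-3.139, -0.0, 1.562]
contact_force: [-0.1, -0.1, -0.4]
opening: 1.0
4.6 [469.6 -54.6  52.2] [-3.1412 -0.      1.5621] 0.994 [-0.6  0.9 -0.3]
```

View pics/a3.png

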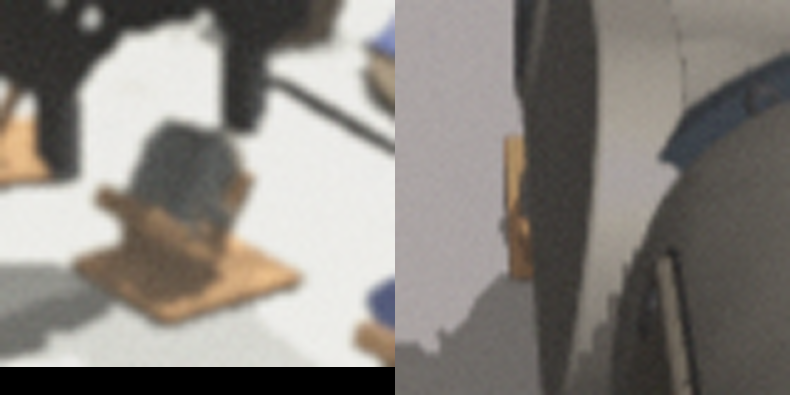

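```bash
python3 -m inch '[{"gripper":0.06,"tx":0,"ty":0,"tz":0,"spin":0},{"gripper":0.05,"tx":0,"ty":0,"tz":0,"spin":0},{"gripper":0.045,"tx":0,"ty":0,"tz":0,"spin":0},{"gripper":0.04,"tx":0,"ty":0,"tz":0,"spin":0},{"gripper":0.035,"tx":0,"ty":0,"tz":0,"spin":0},{"gripper":0.03,"tx":0,"ty":0,"tz":0,"spin":0},{"gripper":0.025,"tx":0,"ty":0,"tz":0,"spin":0},{"gripper":0.025,"tx":0,"ty":0,"tz":0,"spin":0}]' 30
python3 look.py a4 180,245,265,335 140,220,270,350
```

```text
clock: 5.4
eef_pos: [469.6, -54.7, 52.3]
tcp_rot: [-3.142, -0.0, 1.562]
contact_force: [0.6, -1.2, 0.7]
opening: 0.294
5.5 [469.6 -54.7  52.3] [-3.1415 -0.      1.5618] 0.292 [-0.4  0.1 -0.4]
```

View pics/a4.png

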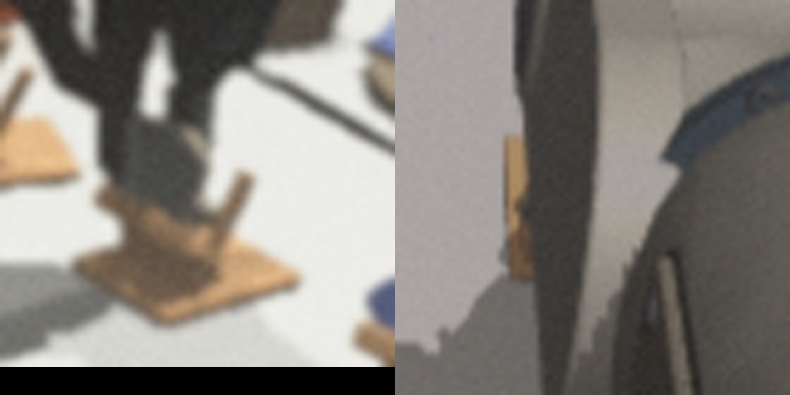

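The rear finger has tipped the piece nearly upright, clear of the prong. Now the full pinch.

```bash
python3 -m inch '[{"gripper":0.018,"tx":0,"ty":0,"tz":0,"spin":0},{"gripper":0.014,"tx":0,"ty":0,"tz":0,"spin":0},{"gripper":0.010,"tx":0,"ty":0,"tz":0,"spin":0},{"gripper":0.006,"tx":0,"ty":0,"tz":0,"spin":0},{"gripper":0.002,"tx":0,"ty":0,"tz":0,"spin":0},{"gripper":0.0,"tx":0,"ty":0,"tz":0,"spin":0},{"gripper":0.0,"tx":0,"ty":0,"tz":0,"spin":0},{"gripper":0.0,"tx":0,"ty":0,"tz":0,"spin":0}]' 40
python3 look.py a5 180,245,265,335 140,220,270,350
```

```text
clock: 6.3
eef_pos: [474.2, -55.2, 54.1]
tcp_rot: [3.133, 0.001, 1.562]
contact_force: [7.3, -1.2, 9.6]
opening: 0.069
6.4 [474.2 -55.2  54.1] [3.1328e+00 1.0000e-03 1.5620e+00] 0.068 [7.3 0.5 9.3]
```

View pics/a5.png

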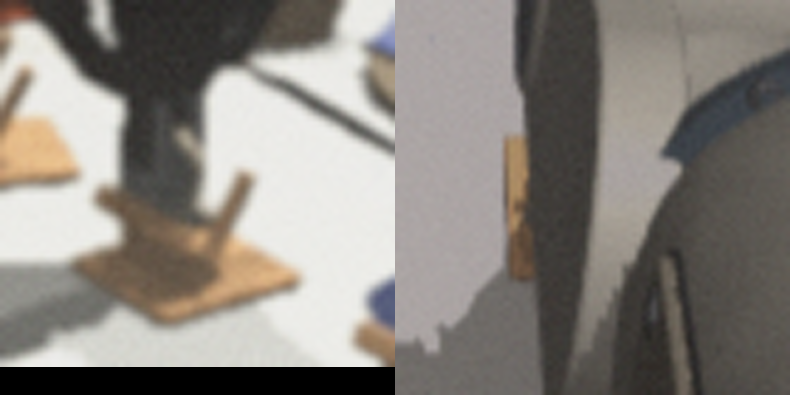

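```bash
python3 -m inch '[{"gripper":0.0,"tx":0,"ty":0.003,"tz":-0.005,"spin":0},{"gripper":0.0,"tx":0,"ty":0.001,"tz":-0.01,"spin":0},{"gripper":0.0,"tx":0,"ty":0,"tz":-0.015,"spin":0},{"gripper":0.0,"tx":0,"ty":0,"tz":-0.02,"spin":0},{"gripper":0.0,"tx":0,"ty":0,"tz":-0.025,"spin":0},{"gripper":0.0,"tx":0,"ty":0,"tz":-0.025,"spin":0},{"gripper":0.0,"tx":0,"ty":0,"tz":-0.02,"spin":0},{"gripper":0.0,"tx":0,"ty":0,"tz":0,"spin":0}]' 40
python3 look.py a6 140,245,255,345 140,220,270,350
```

```text
clock: 7.2
eef_pos: [474.6, -54.9, 174.9]
tcp_rot: [3.138, 0.0, 1.562]
contact_force: [-0.4, -0.1, -0.6]
opening: 0.07
7.3 [473.1 -54.7 172.3] [-3.1414 -0.      1.5618] 0.074 [-0.7  0.4 -0.1]
```

View pics/a6.png

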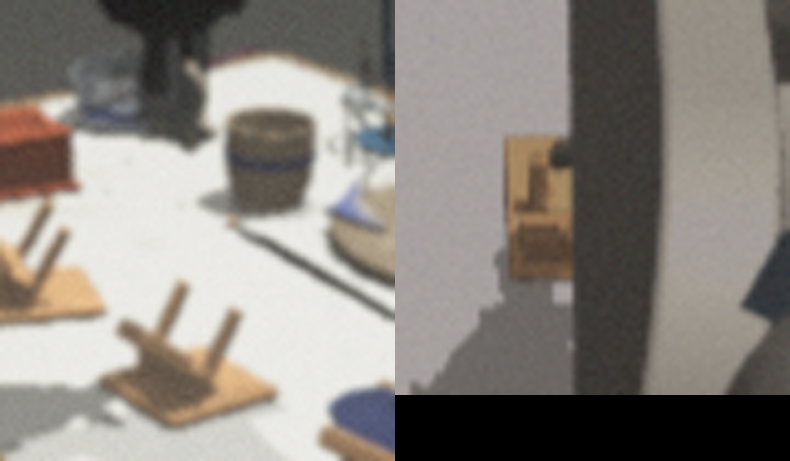

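```bash
python3 -m inch '[{"gripper":0.0,"tx":0,"ty":0,"tz":0,"spin":-8.5},{"gripper":0.0,"tx":0,"ty":0,"tz":0,"spin":-8.5},{"gripper":0.0,"tx":0,"ty":0,"tz":0,"spin":-8.5},{"gripper":0.0,"tx":0,"ty":0,"tz":0,"spin":-8.5},{"gripper":0.0,"tx":0,"ty":0,"tz":0,"spin":-8.5},{"gripper":0.0,"tx":0,"ty":0,"tz":0,"spin":-8.5},{"gripper":0.0,"tx":0,"ty":0,"tz":0,"spin":-8.5},{"gripper":0.0,"tx":0,"ty":0,"tz":0,"spin":-8.5}]' 40
python3 -m inch '[{"gripper":0.0,"tx":0,"ty":0,"tz":0,"spin":-7},{"gripper":0.0,"tx":0,"ty":0,"tz":0,"spin":-7},{"gripper":0.0,"tx":-0.004,"ty":0.02,"tz":0,"spin":0},{"gripper":0.0,"tx":-0.005,"ty":0.035,"tz":0,"spin":0},{"gripper":0.0,"tx":-0.005,"ty":0.04,"tz":0,"spin":0},{"gripper":0.0,"tx":-0.005,"ty":0.045,"tz":0,"spin":0},{"gripper":0.0,"tx":-0.005,"ty":0.045,"tz":0,"spin":0},{"gripper":0.0,"tx":-0.005,"ty":0.045,"tz":0,"spin":0}]'
python3 look.py a7 100,230,200,330 110,230,150,330
```

```text
clock: 8.1
eef_pos: [472.4, -54.6, 170.8]
tcp_rot: [-3.141, -0.003, 2.755]
contact_force: [1.4, 0.9, -0.5]
opening: 0.075
clock: 8.9
eef_pos: [535.4, 169.9, 170.6]
tcp_rot: [-3.14, -0.003, 2.993]
contact_force: [1.5, -0.4, -0.5]
opening: 0.076
9.0 [536.8 172.8 170.8] [ 3.1408e+00 -1.1000e-03  2.9964e+00] 0.073 [ 0.1 -1.  -0.6]
```

View pics/a7.png

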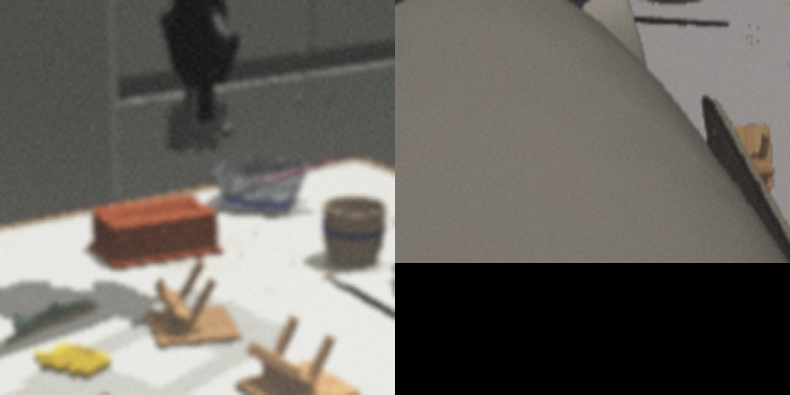

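```bash
cat > hand.py <<'E'
from h import *
import sys
s=sense(); p=s["eef_pos"]; a=s["tcp_rot"][2]; X=np.array([np.cos(a),np.sin(a),0]);Y=np.array([np.sin(a),-np.cos(a),0])
f=grab_frame("side"); c=proj(f,p+[0,0,5])[0]; r0=int(c[1])-22;c0=int(c[0])-25;S=14
im=cv2.resize(f["pixels"][r0:r0+42,c0:c0+50,::-1],None,fx=S,fy=S,interpolation=cv2.INTER_CUBIC); im=cv2.convertScaleAbs(im,alpha=1.8)
def pl(P,col): cv2.polylines(im,[((proj(f,P)-[c0,r0]+.5)*S).round().astype(np.int32)],True,col,1)
for t in(-3.5,3.5): pl(np.array([p+i*34*X+t*Y+[0,0,h] for i,h in((-1,-26),(-1,25),(1,25),(1,-26))]),(0,255,0))
pl(np.array([p+i*11*X+[0,0,h] for i,h in((-1,0),(-1,30),(1,30),(1,0))]),(0,0,255))
cv2.imwrite(f"pics/{sys.argv[1]}.png",im); print(p.round(1),a)
E
python3 hand.py b1
```

```text
[536.8 172.8 170.8] 2.9964058947472556
```

View pics/b1.png

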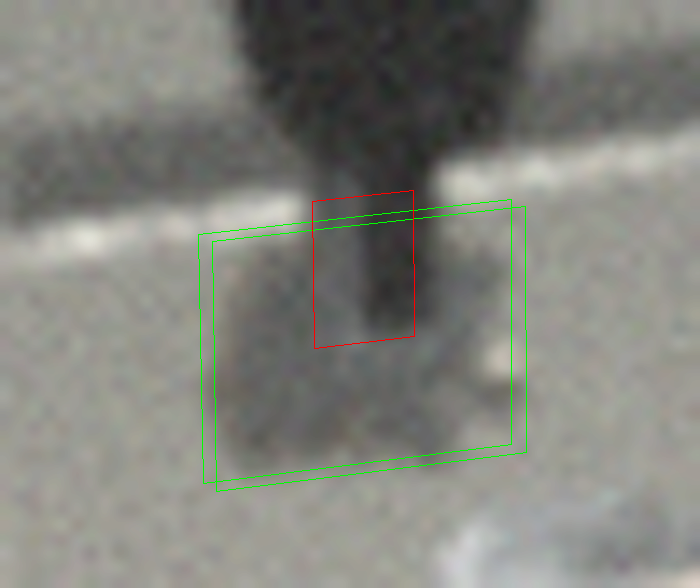

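```bash
python3 -m inch '[{"gripper":0.0,"tx":-0.002,"ty":0.03,"tz":0.005,"spin":0},{"gripper":0.0,"tx":-0.002,"ty":0.03,"tz":0.005,"spin":0},{"gripper":0.0,"tx":-0.002,"ty":0.03,"tz":0.005,"spin":0},{"gripper":0.0,"tx":-0.002,"ty":0.03,"tz":0.01,"spin":0},{"gripper":0.0,"tx":-0.002,"ty":0.02,"tz":0.015,"spin":0},{"gripper":0.0,"tx":0,"ty":0.002,"tz":0.015,"spin":0},{"gripper":0.0,"tx":0,"ty":0,"tz":0.015,"spin":0},{"gripper":0.0,"tx":0,"ty":0,"tz":0,"spin":0}]'
cat > hand2.py <<'E'
from h import *
import sys
s=sense(); p=s["eef_pos"]; a=s["tcp_rot"][2]; X=np.array([np.cos(a),np.sin(a),0]);Y=np.array([np.sin(a),-np.cos(a),0])
f=grab_frame("side"); r0,c0,S=135,205,8.5
im=cv2.resize(f["pixels"][r0:r0+65,c0:c0+90,::-1],None,fx=S,fy=S,interpolation=cv2.INTER_CUBIC); im=cv2.convertScaleAbs(im,alpha=1.5)
def pl(P,col): cv2.polylines(im,[((proj(f,P)-[c0,r0]+.5)*S).round().astype(np.int32)],True,col,1)
pl(np.array([p+i*34*X+[0,0,h] for i,h in((-1,-26),(-1,25),(1,25),(1,-26))]),(0,255,0))
b=-0.14; u=np.array([np.cos(b),np.sin(b),0]);v=np.array([-u[1],u[0],0]); o=np.array([567,312,0])
pl(np.array([o+i*46*u+j*18*v+[0,0,45] for i,j in((-1,-1),(-1,1),(1,1),(1,-1))]),(255,255,0))
pl(np.array([o+i*56*u+j*33*v+[0,0,45] for i,j in((-1,-1),(-1,1),(1,1),(1,-1))]),(255,255,0))
cv2.imwrite(f"pics/{sys.argv[1]}.png",im); print(s["clock"],p.round(1),a,s["contact_force"].round(1),s["opening"])
E
python3 hand2.py b2
```

```text
clock: 9.85
eef_pos: [565.1, 304.8, 99.1]
tcp_rot: [-3.138, -0.005, 2.992]
contact_force: [-0.8, -1.1, -1.2]
opening: 0.075
9.85 [565.1 304.8  99.1] 2.9922001026149094 [-0.8 -1.1 -1.2] 0.07518411177966801
```

View pics/b2.png

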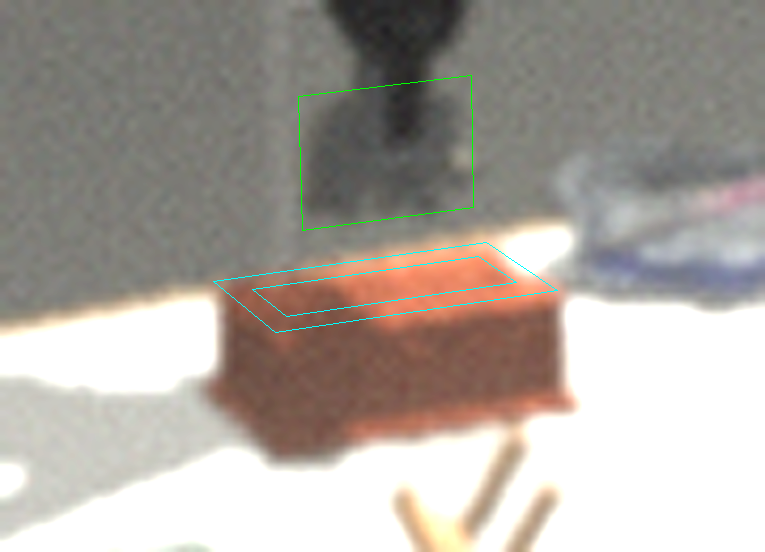

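```bash
python3 -m inch '[{"gripper":0.0,"tx":-0.001,"ty":0.006,"tz":0,"spin":0},{"gripper":0.0,"tx":0,"ty":0,"tz":0.01,"spin":0},{"gripper":0.0,"tx":0,"ty":0,"tz":0.01,"spin":0},{"gripper":0.0,"tx":0,"ty":0,"tz":0.006,"spin":0},{"gripper":0.0,"tx":0,"ty":0,"tz":0.005,"spin":0},{"gripper":0.0,"tx":0,"ty":0,"tz":0.003,"spin":0},{"gripper":0.0,"tx":0,"ty":0,"tz":0,"spin":0},{"gripper":0.0,"tx":0,"ty":0,"tz":0,"spin":0}]'
python3 hand2.py b3
```

```text
clock: 10.7
eef_pos: [569.3, 313.2, 68.4]
tcp_rot: [3.142, 0.0, 2.993]
contact_force: [0.4, 0.2, -1.0]
opening: 0.071
10.7 [569.3 313.2  68.4] 2.993080175402776 [ 0.4  0.2 -1. ] 0.07114425918209406
```

View pics/b3.png

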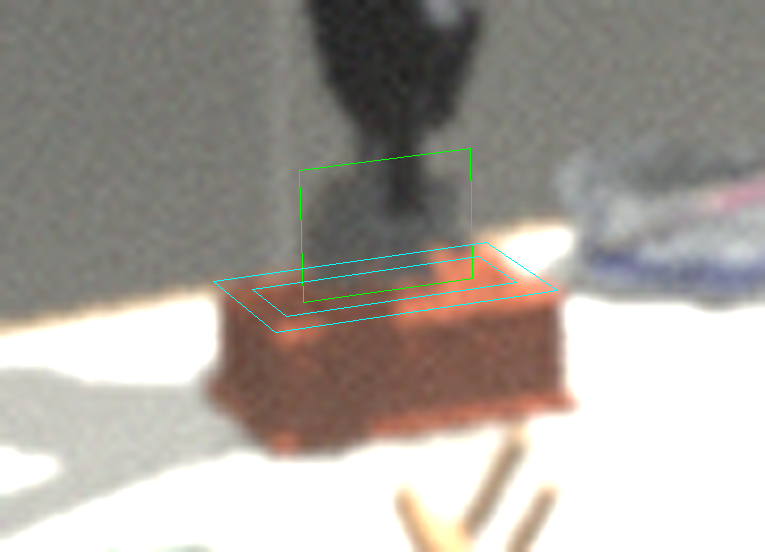

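```bash
python3 -m inch '[{"gripper":0.0,"tx":0.001,"ty":-0.002,"tz":0,"spin":0},{"gripper":0.0,"tx":0,"ty":0,"tz":0.003,"spin":0},{"gripper":0.0,"tx":0,"ty":0,"tz":0.003,"spin":0},{"gripper":0.0,"tx":0,"ty":0,"tz":0.003,"spin":0},{"gripper":0.0,"tx":0,"ty":0,"tz":0.003,"spin":0},{"gripper":0.0,"tx":0,"ty":0,"tz":0.002,"spin":0},{"gripper":0.0,"tx":0,"ty":0,"tz":0,"spin":0},{"gripper":0.0,"tx":0,"ty":0,"tz":0,"spin":0}]'
python3 hand2.py b4
```

```text
clock: 11.55
eef_pos: [567.9, 311.4, 54.2]
tcp_rot: [-3.142, -0.0, 2.993]
contact_force: [-0.0, 0.7, -0.6]
opening: 0.067
11.55 [567.9 311.4  54.2] 2.992994688480121 [-0.   0.7 -0.6] 0.06733812575706014
```

View pics/b4.png

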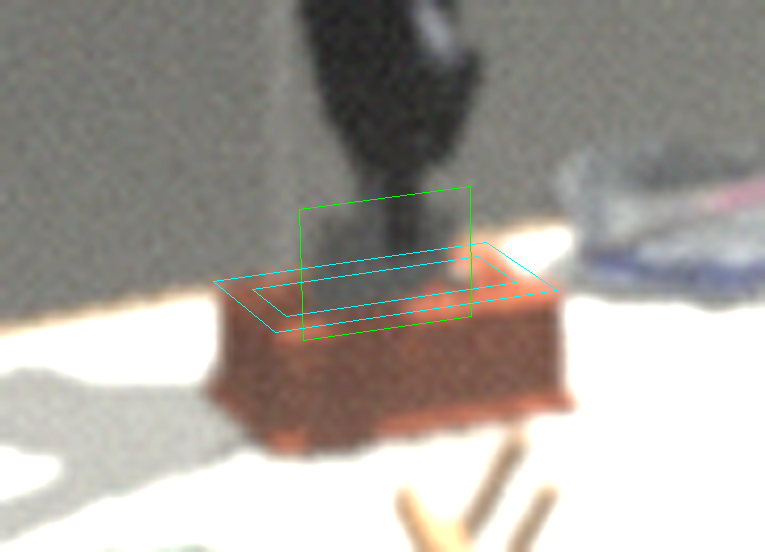

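```bash
python3 -m inch '[{"gripper":0.0,"tx":0,"ty":0,"tz":0.002,"spin":0},{"gripper":0.0,"tx":0,"ty":0,"tz":0.002,"spin":0},{"gripper":0.0,"tx":0,"ty":0,"tz":0.002,"spin":0},{"gripper":0.0,"tx":0,"ty":0,"tz":0,"spin":0},{"gripper":0.0,"tx":0,"ty":0,"tz":0,"spin":0},{"gripper":0.0,"tx":0,"ty":0,"tz":0,"spin":0},{"gripper":0.0,"tx":0,"ty":0,"tz":0,"spin":0},{"gripper":0.0,"tx":0,"ty":0,"tz":0,"spin":0}]'
python3 hand2.py b5
```

```text
clock: 12.4
eef_pos: [568.0, 311.4, 48.4]
tcp_rot: [3.142, 0.0, 2.993]
contact_force: [0.6, 0.5, 0.1]
opening: 0.073
12.4 [568.  311.4  48.4] 2.9930014682286274 [0.6 0.5 0.1] 0.07307887374502918
```

View pics/b5.png

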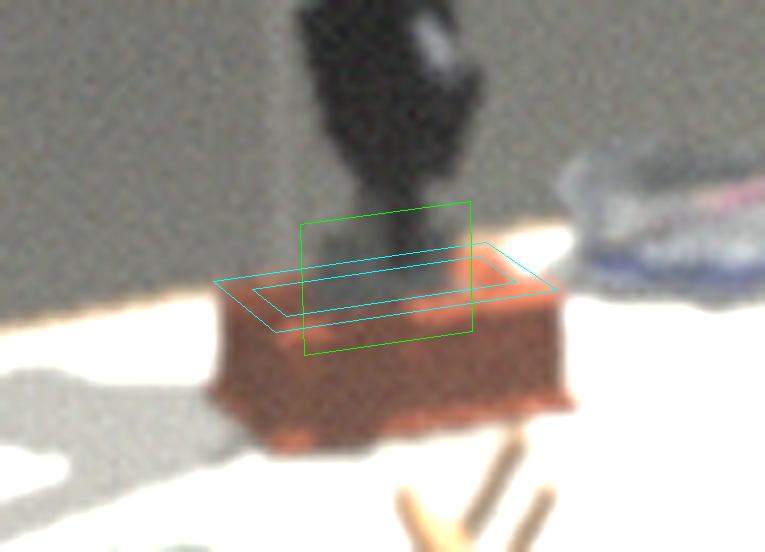

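```bash
python3 -m inch '[{"gripper":0.012,"tx":0,"ty":0,"tz":0,"spin":0},{"gripper":0.016,"tx":0,"ty":0,"tz":0,"spin":0},{"gripper":0.02,"tx":0,"ty":0,"tz":0,"spin":0},{"gripper":0.03,"tx":0,"ty":0,"tz":0,"spin":0},{"gripper":0.03,"tx":0,"ty":0,"tz":0,"spin":0},{"gripper":0.03,"tx":0,"ty":0,"tz":0,"spin":0},{"gripper":0.03,"tx":0,"ty":0,"tz":0,"spin":0},{"gripper":0.03,"tx":0,"ty":0,"tz":0,"spin":0}]'
python3 hand2.py b6
```

```text
clock: 13.25
eef_pos: [567.9, 311.3, 48.3]
tcp_rot: [-3.142, 0.0, 2.993]
contact_force: [-1.2, -0.1, 0.3]
opening: 0.35
13.25 [567.9 311.3  48.3] 2.9930030890128037 [-1.2 -0.1  0.3] 0.3504666919822827
```

View pics/b6.png

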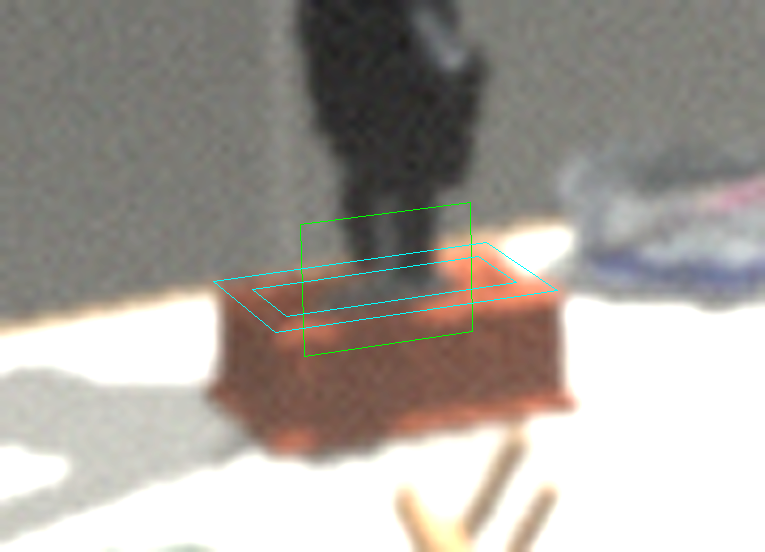

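The piece slid down. Next I rise straight up, then move aside for a clear look.

```bash
python3 -m inch '[{"gripper":0.035,"tx":0,"ty":0,"tz":-0.005,"spin":0},{"gripper":0.035,"tx":0,"ty":0,"tz":-0.015,"spin":0},{"gripper":0.035,"tx":0,"ty":0,"tz":-0.03,"spin":0},{"gripper":0.035,"tx":0,"ty":0,"tz":-0.04,"spin":0},{"gripper":0.035,"tx":0,"ty":0,"tz":-0.04,"spin":0},{"gripper":0.035,"tx":0,"ty":0,"tz":-0.04,"spin":0},{"gripper":0.035,"tx":0,"ty":0,"tz":-0.01,"spin":0},{"gripper":0.035,"tx":0,"ty":0,"tz":0,"spin":0}]'
python3 -m inch '[{"gripper":0.035,"tx":0.04,"ty":0,"tz":0,"spin":0},{"gripper":0.035,"tx":0.04,"ty":0,"tz":0,"spin":0},{"gripper":0.035,"tx":0.04,"ty":0.02,"tz":0,"spin":0},{"gripper":0.035,"tx":0.04,"ty":0.03,"tz":0,"spin":0},{"gripper":0.035,"tx":0.03,"ty":0.04,"tz":0,"spin":0},{"gripper":0.035,"tx":0.02,"ty":0.04,"tz":0,"spin":0},{"gripper":0.035,"tx":0,"ty":0.03,"tz":0,"spin":0},{"gripper":0.035,"tx":0,"ty":0,"tz":0,"spin":0}]'
python3 look.py c1 145,205,215,285 110,200,125,210
python3 look.py c2 0,384,0,512 0,384,0,512
python3 - <<'E'
from h import *
for n in("side","top"):
    grab_frame(n)
    for t in("elephant","fish"):
        for m in masks_of(n,t): print(n,t,round(m["conf"],2),m["centre"],m["pixels"].sum())
E
```

```text
clock: 14.1
eef_pos: [569.0, 311.9, 231.6]
tcp_rot: [3.139, 0.004, 2.993]
contact_force: [-0.3, -0.4, -0.1]
opening: 0.408
clock: 14.9
eef_pos: [382.8, 503.5, 226.5]
tcp_rot: [-3.141, -0.001, 2.996]
contact_force: [-0.2, 0.0, -0.7]
opening: 0.409
15.0 [383.  500.  226.4] [-3.1385e+00 -1.4000e-03  2.9940e+00] 0.411 [-0.6  0.1 -0.1]
15.1 [383.6 499.1 227.1] [-3.1392e+00 -1.0000e-03  2.9925e+00] 0.408 [-0.7 -0.6  0.9]
side elephant 0.63 [218.4, 224.3] 204
side elephant 0.42 [171.9, 248.8] 75
side fish 0.84 [237.5, 343.5] 340
top elephant 0.69 [229.9, 249.9] 390
top fish 0.72 [172.7, 373.3] 243
```

View pics/c1.png

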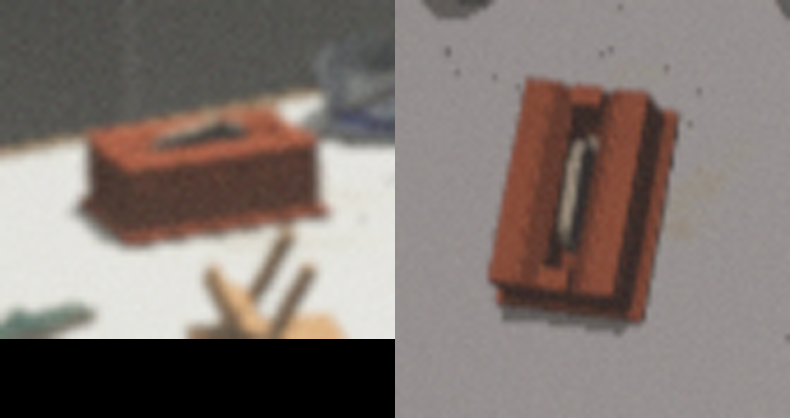

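View pics/c2.png

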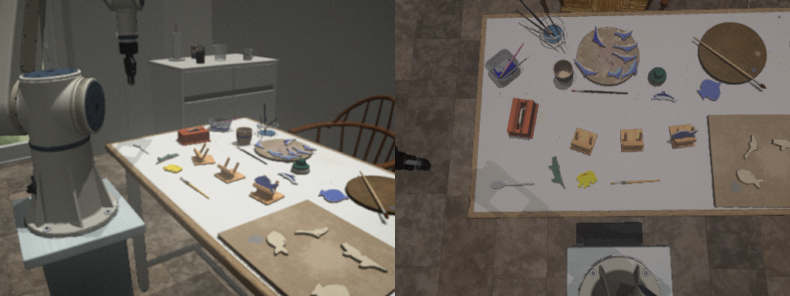

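```bash
python3 - <<'E'
from h import *
b=-0.14; u=np.array([np.cos(b),np.sin(b),0]);v=np.array([-u[1],u[0],0]); o=np.array([566.5,311,0])
ims=[]
for n,(r0,c0,h,w) in {"side":(150,225,45,60),"top":(120,140,60,50)}.items():
    g=grab_frame(n);f=dict(g);f["pixels"]=np.mean([g["pixels"].astype(float)]+[grab_frame(n)["pixels"] for _ in range(3)],0).astype(np.uint8)
    S=390/w; raw=cv2.convertScaleAbs(cv2.resize(f["pixels"][r0:r0+h,c0:c0+w,::-1],None,fx=S,fy=S,interpolation=cv2.INTER_CUBIC),alpha=1.7); im=raw.copy()
    def pl(P,col,cl=False): cv2.polylines(im,[((proj(f,P)-[c0,r0]+.5)*S).round().astype(np.int32)],cl,col,1)
    pl(np.array([o+i*46*u+j*18*v+[0,0,45] for i,j in((-1,-1),(-1,1),(1,1),(1,-1))]),(255,255,0),True)
    pl(np.array([o+i*34*u+[0,0,57] for i in(-1,1)]),(0,255,0))
    pl(np.array([o+i*34*u+[0,0,67] for i in(-1,1)]),(0,0,255))
    ims+= [raw,im]
    cv2.imwrite(f"pics/d_{n}.png",np.hstack([raw,im]))
E
```

```text
(no output)
```

View pics/d_side.png

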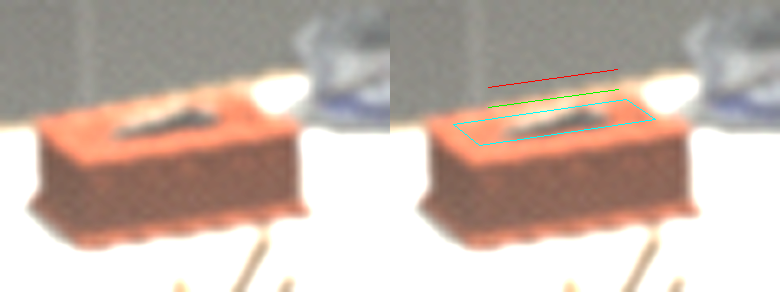

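View pics/d_top.png

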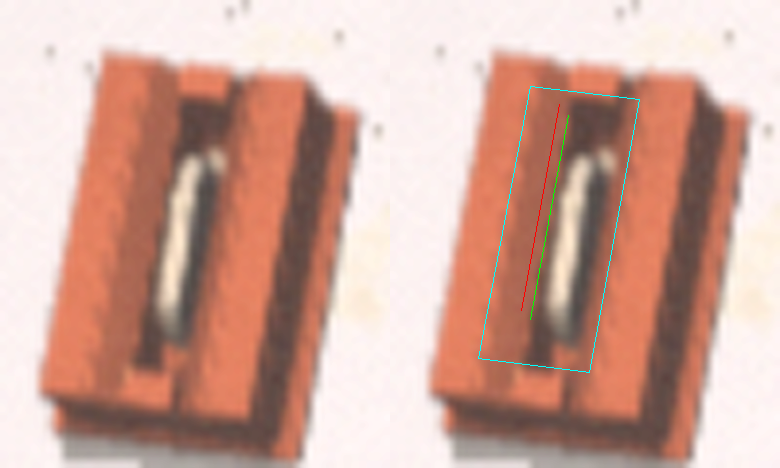

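```bash
python3 - <<'E'
from h import *
g=np.mean([grab_frame("side")["pixels"].astype(float) for _ in range(8)],0)
c=g[155:185,232:272,::-1]; c=np.clip((c-40)*1.5,0,255).astype(np.uint8)
cv2.imwrite("pics/e1.png",cv2.resize(c,None,fx=18,fy=18,interpolation=cv2.INTER_CUBIC)); print(sense()["clock"])
E
```

```text
16.2
```

View pics/e1.png

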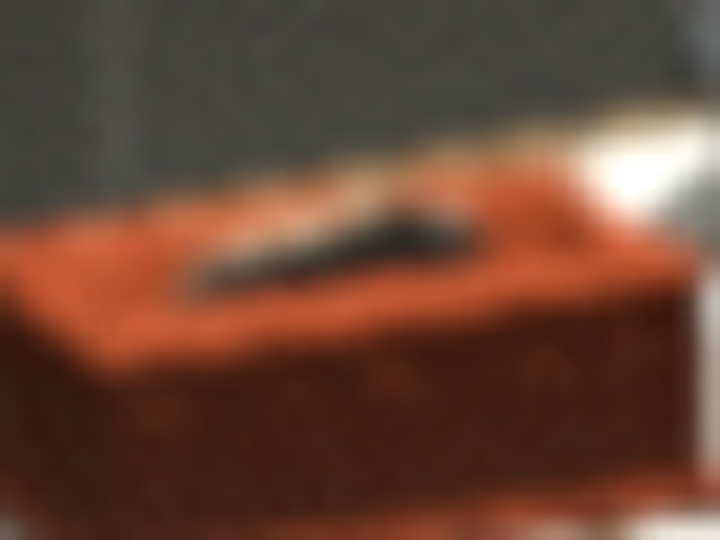

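```bash
python3 - <<'E'
from h import *
import pickle
f=pickle.load(open("F.pkl","rb"))["side"]
b=-0.14; u=np.array([np.cos(b),np.sin(b),0]); o=np.array([568,311.4,0])
from scipy.optimize import least_squares
for q in((380,180),(280,225),(190,275),(475,235)):
    px=np.array(q)/18-.5+[232,155]
    r=least_squares(lambda p:proj(f,o+p[0]*u+[0,0,p[1]])[0]-px,[0,50]); print(q,px.round(1),"s,z",r.x.round(1))
# setter check: far/near top corners
for q in((100,365),(695,270)):
    px=np.array(q)/18-.5+[232,155]; print(q,ray(f,px,45).round(1), )
print([ (o+i*56*u+j*33*np.array([-u[1],u[0],0])).round(1) for i,j in((-1,-1),(1,-1))])
E
```

```text
(380, 180) [252.6 164.5] s,z [ 9.  55.6]
(280, 225) [247.1 167. ] s,z [-10.2  50. ]
(190, 275) [242.1 169.8] s,z [-27.3  43.2]
(475, 235) [257.9 167.6] s,z [27.  42.9]
(100, 365) [[501.6 276.2  45. ]]
(695, 270) [[613.  263.8  45. ]]
[array([507.9, 286.5,   0. ]), array([618.8, 270.9,   0. ])]
```

```bash
python3 - <<'E'
from rig import *
print(sense()["clock"]); print(sign_off())
E
```

```text
16.2
the job is handed in; nothing more can be done
None
```

The grey elephant is off its stand and down in the setter slot, released. I handed the job in at 16.2 s, with the gripper open and well clear; no verdict was reported.

I pinched it with vertical fingers between the prongs, and closing them tipped it upright. I then turned it about 82° to line up with the slot, lowered it to about 2 cm into the slot without any measurable contact force, and let go.

**Position:** The piece stands within about 3–5 mm of the slot's middle lengthwise. The top of its back is at about 56–59 mm, where 57 mm is expected when it is fully down.

**Fish:** It still shows on its stand. Its network centre moved about 2 px in the top view (about 5 mm), and 2.5 px in the side view, which is close to the scatter between the networks' repeat readings.

**Checks that disagreed:**
- **Setter position:** The two cameras put the setter about 5–8 mm apart. The slot overlay in the top view was also about 5 mm off, so I judged the final fit by the piece relative to the slot.
- **Elephant in the top view:** The network no longer found the elephant in the top view after placing. In the side view it found it with low confidence (0.42).
- **Back line:** The visible back line slopes in the side view. I took this as the piece's rounded outline, with perhaps a few degrees of tilt.

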